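# Rock the angle gauge to its mark on a worn bench pin

### The arm

A 6-joint arm with a two-finger parallel gripper is mounted at the origin on the work surface. World frame = base frame: x ahead of the robot, y to its left, z up, the work surface at z = 0. Lengths are in m, angles in degrees, forces in N, time in s.
With the tool pointing down it reaches from about 0.35 to 0.85 m from the base axis. Payload 8.1 kg.
Tool frame: the origin (TCP) lies on the front face of the gripper's body, between the roots of the fingers; the fingertips stand 84 mm ahead of it and the grasp point (between the pads) lies 65 mm ahead of it; z points along the fingers, y is the direction in which the jaws open and shut (so a half turn about z gives the same grasp; the last joint's range is limited). The gripper opens to 93 mm and grips with 3 to 60 N. Pads are 15 mm wide; open, the fingers measure 128 mm over their backs; the gripper's body (75 mm by 188 mm) begins 65 mm behind the grasp point.
Start: joints at [69.706, 7.471, 85.268, -0, 87.261, -4.893], TCP at [0.159, 0.578, 0.303] pointing down, gripper open.
Joint ranges: [-169.43, 169.43], [-51.17, 129.36], [1.28, 143.12], [-76.62, 256.62], [0, 156.53], [-152.29, 152.29]. Speed limits (degrees/s): [136.94, 136.94, 159.86, 180, 180, 180].

### API

Orientations are given as [roll, pitch, yaw] about the fixed x, y, z axes, in that order (R = Rz(yaw) Ry(pitch) Rx(roll)).
In Python, from rig import arm, read_camera, camera_model gives the robot as it stands.
- The arm moves only by the tool jog_arm, never from a script. Its argument "moves" is a list of rows, each a list of 5 numbers: the finger opening in mm, from 0 to 93, then the shift along the world's x, y, z in mm, then the turn about the world's z in rad. In form: [[jaw, tx, ty, tz, roll], ...]. A call has 1 to 12 rows; each row is the pose to reach, as a shift and turn from the pose measured when the call began; what a row does not reach only later rows make up. A row lasts 1/8 s, in which the tool goes at most 62.5 mm and 10.7 degrees, less where a joint would pass 70% of its speed; a pose out of reach is approached as far as the arm can. A call with a gripper value outside its range is refused whole. The fingers move at their own pace and stop on an object; "newtons" is the grip in N (left out, the last holds). Time passes only in rows, so rows that repeat a pose let the fingers close. It gives the time, the measured TCP pose, the force and the opening at its end, in the units of the state.
- arm.state(): the state, without advancing time (a new reading comes with each control period).
- read_camera(name): name is "scene" or "top" or "wrist"; returns the picture (400x640x3 uint8, red, green, blue); there is no depth.
- camera_model(name): a dict with "vfov" (degrees; the focal length in pixels is half the picture's height over the tangent of half this angle, whatever the lens; pixels are square), "cx", "cy" (the principal point, pixels), "R" (3x3) and "t" (3): a world point X has camera coordinates R X + t; the wrist camera has in their place "tool_from_camera" (4x4, takes a point from camera to tool coordinates, whose origin is the TCP and whose axes are the flange's). Camera axes: x right, y down, z forward; pixel columns grow to the right and rows downward; lengths in m; the calibration is good to about 2 mm. A picture is of the moment at which its call begins: read the wrist's pose just before it. camera_model takes no time and is no camera call.
- arm.finish_job(): hands the job in, once; it reports no verdict.
The state is a dict: "time": time; "joints": joint angles; "dq": joint speeds; "effort": joint torques, N m; "tcp_pos": TCP position; "tool_rot": TCP orientation; "contact_force": force on the tool from outside, world axes, zero at the start; "moment": the same for the moment, N m; "finger_gap": opening from 0.0 (shut) to 1.0 (fully open).
Only numpy, scipy, OpenCV 4.12 (cv2) and the standard library are available. Lean on these libraries where they do the work, as an engineer would, in place of code of your own. Each camera call takes 0.05 s, during which the arm holds its last target. There are 200 camera calls.

### The job

Two pendulum angle gauges are on the jeweller's bench: first stand the one with the red tags, which failed its check, upright in the red reject tray and let go of it. Then take the one with the green tags, set the middle of its foot on the worn, sloping top of the wooden bench pin, square along the pin and centred across it, rock it on the wood until its swinging needle settles on the blue index, and finish holding it there, gripped and lightly pressed on the pin, so that I can scribe the slope along its foot. Do not push the other things on the bench about.

Things in the scene. Friction and masses are not known exactly. Their poses are not given: they have to be found in the camera images.
- green_gauge: Green-tagged pendulum angle gauge, loose, 260-410 g, standing on its steel foot, 110 (x) x 36 (y) x 14 mm. Round black housing 92 mm across, 26 mm thick (y), centre 56 mm up; finger tab on top. White dial, index ring and free red needle on the +y face. Green tags on the tab's top, the foot's ends and sides. Origin: centre of the foot's underside; x along the foot, y out of the dial, z up
- red_gauge: Red-tagged pendulum angle gauge, loose, 260-410 g, standing on its steel foot, 110 (x) x 36 (y) x 14 mm. Round black housing 92 mm across, 26 mm thick (y), centre 56 mm up; finger tab on top. White dial, index ring and free red needle on the +y face. Red tags on the tab's top, the foot's ends and sides. Origin: centre of the foot's underside; x along the foot, y out of the dial, z up
- green_gauge_foot (a point): centre of the underside of the green gauge's foot (the gauge's origin)
- green_gauge_tab (a point): green gauge: grip point in its black finger tab, 124 mm above the foot's underside. The tab is 40 (x) x 22 mm (y), from 102 to 130 mm up, to be pinched across y from above
- red_gauge_tab (a point): the same point on the red gauge
- green_gauge_needle (a joint): angle (rad) of the green gauge's red needle, which hangs by gravity from the dial's centre (swings die out in about 2 s): 0 when it points at the foot's middle, positive towards the gauge's +x end. It reads how far the +x end is tipped down about the gauge's y
- green_gauge_mark (a joint): angle (rad) at which the blue index of the green gauge is set, same zero and sense as the needle; 0.17 to 0.42. The index ring is stiff and is not to be turned
- green_gauge_tip (a point): green gauge: reading end of the needle, 34 mm from the dial's centre
- green_gauge_index (a point): green gauge: blue index, 34 mm from the dial's centre; the needle's tip meets it when needle and index angles agree
- pin: fixed bench pin of pale hard wood, 70 mm wide (y), 45 mm thick, its heel in a steel socket on an oak riser with a base plate. Origin on the bench. Top flat, 105 mm up, from x = -140 to -40 mm, then worn to a crown curving down to the tip at x = 65 mm (30 degrees there), where a 20 mm wide V notch opens. The gauge goes with its +x end downhill, towards the pin's +x
- pin_axis (a point): centre line of the crown's arc, at pin x = -40 mm, y = 0, 105 mm below the bench top. The crown is a faceted arc (facets 4 to 5 degrees) of radius 210 mm about it, so a foot tipped by an angle touches at that angle of the arc, and with its middle when its underside's centre is 210 mm from here
- pin_top (a point): middle of the worn crown's surface, at 17 degrees of slope (pin x = 21 mm, height 96 mm)
- tray: red plastic reject tray, fixed, open on top, 190 (x) x 115 (y) x 24 mm, walls and floor 4 mm; origin at the centre of its underside
- tray_in (a point): centre of the tray's inner floor, 4 mm above the bench; x along the tray's long side
- saw_frame: jeweller's saw frame of dark steel with a wooden handle, lying flat, 260 x 95 mm, 25 mm high; bystander
- pliers_red: pliers with red grips lying flat, 135 x 48 x 12 mm; bystander
- pliers_grey: pliers with grey grips lying flat, 135 x 48 x 12 mm; bystander
- solder_block: white soldering block with a scorch mark, 90 x 65 x 22 mm; bystander
- dapping_block: steel dapping block, 55 mm cube; bystander
- flux_jar: amber jar with a brass cap, 52 mm across, 62 mm high; bystander
There are look-alikes about, which are no part of the job. Leave any yellow look-alike of the red_gauge alone.

How it is judged:
By the outcome, as a careful person would: the job done as asked, in the order asked, and still so for the second after the job is handed in, while the arm keeps its last pose, push and grip.
It also fails if it takes over 58 s, if anything falls off the work surface, if the arm or the gripper's body presses on something with over 40 N, if the wrist force passes 120 N, or if a joint passes its speed limit or range.

## Working session

There is one attempt and no reset: what is moved stays moved. The work goes in short steps, Python scripts to look and compute and a tool call to move; the robot and the scene stay as the last step left them, time stands still between calls to the robot, and variables do not carry over. Pictures are saved under pics/ and viewed, about 8 in all and at most 12, crops included, and the job is handed in when it is done.

Besides the shell and the picture viewer there is one more tool, called after ">>>" by a JSON object that holds its "name" and its "arguments", one argument or row to a line. jog_arm: Moves the arm, as the interface text tells. Its arguments: {"type":"object","properties":{"moves":{"type":"array","items":{"type":"array","items":{"type":"number"}}},"newtons":{"type":"number"}},"required":["moves"]}

```bash
mkdir -p pics
cat > h.py <<'E'
import numpy as np, cv2, json
from scipy.spatial.transform import Rotation as Ro
from rig import arm, read_camera, camera_model
def snap(n,f=None):
    st=arm.state(); im=read_camera(n)
    if f: cv2.imwrite('pics/'+f,im[:,:,::-1])
    return st,im
def cam(n,st=None):
    m=camera_model(n); f=200/np.tan(np.radians(m['vfov'])/2)
    if 'R' in m: R=np.array(m['R']);t=np.array(m['t'])
    else:
        T=np.array(m['tool_from_camera']); W=np.eye(4)
        W[:3,:3]=Ro.from_euler('xyz',st['tool_rot'],degrees=True).as_matrix(); W[:3,3]=st['tcp_pos']
        C=np.linalg.inv(W@T); R=C[:3,:3];t=C[:3,3]
    return f,m['cx'],m['cy'],R,t
def ray(c,u,v):
    f,cx,cy,R,t=c; d=R.T@np.array([(u-cx)/f,(v-cy)/f,1]); return -R.T@t,d
def onz(c,u,v,z):
    o,d=ray(c,u,v); return o+d*(z-o[2])/d[2]
def proj(c,X):
    f,cx,cy,R,t=c; p=R@np.array(X)+t; return np.array([cx+f*p[0]/p[2],cy+f*p[1]/p[2]])
E
python3 - <<'E'
from h import *
print(arm.state())
for n in ['scene','top','wrist']:
    st,im=snap(n,n+'0.png'); c=cam(n,st); print(n,camera_model(n).get('vfov'),[k for k in camera_model(n)],'pos',-c[3].T@c[4],'fwd',c[3][2])
E
```

```text
{'time': 0.0, 'joints': array([ 6.97074356e+01,  7.51558420e+00,  8.53288459e+01, -9.54429402e-04,
        8.72642690e+01, -4.89370116e+00]), 'dq': array([-0.04555944,  0.07060235,  0.04727592, -0.00311621,  0.02167992,
       -0.04675347]), 'effort': array([-2.47828866e-03, -5.59841073e+01, -4.91761279e+01,  7.62085430e-02,
        3.58205033e-02, -1.76065969e-04]), 'tcp_pos': array([0.1591626 , 0.57805961, 0.30168653]), 'tool_rot': array([-1.79891616e+02, -8.32305097e-03,  1.64601175e+02]), 'contact_force': array([-0.51158676,  0.34984987,  0.03609149]), 'moment': array([ 0.02287273, -0.01443058, -0.01625598]), 'finger_gap': 0.9988248280616288}
scene 51.519031204750604 ['vfov', 'cx', 'cy', 'R', 't'] pos [ 0.87333994 -0.54631447  0.98230471] fwd [-0.29985473  0.43511225 -0.84897849]
top 47.73891646694392 ['vfov', 'cx', 'cy', 'R', 't'] pos [ 0.3129956  -0.03264277  1.18391874] fwd [ 0.2036804  -0.02474669 -0.97872463]
wrist 58.962751640674085 ['vfov', 'cx', 'cy', 'tool_from_camera'] pos [0.08544018 0.59841943 0.38370717] fwd [ 0.26280087 -0.0738926  -0.96201642]
```

View pics/top0.png

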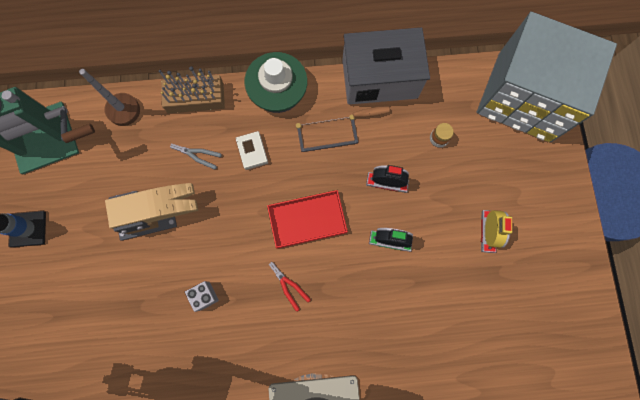

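View pics/scene0.png

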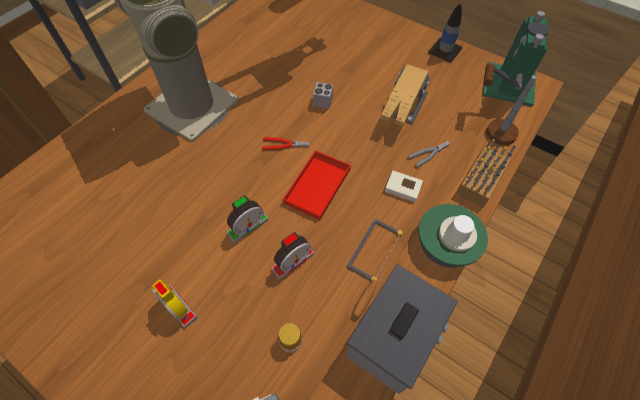

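```bash
cat > m.py <<'E'
from h import *
def blobs(im,col,amin=15):
    h=cv2.cvtColor(im,cv2.COLOR_RGB2HSV)
    if col=='red': m=((h[...,0]<6)|(h[...,0]>174))&(h[...,1]>190)&(h[...,2]>90)
    if col=='green': m=(abs(h[...,0].astype(int)-62)<14)&(h[...,1]>150)&(h[...,2]>60)
    if col=='blue': m=(abs(h[...,0].astype(int)-112)<14)&(h[...,1]>130)&(h[...,2]>80)
    m=m.astype(np.uint8)
    n,l,s,ce=cv2.connectedComponentsWithStats(m)
    return [(s[i][4],ce[i],s[i],(l==i).astype(np.uint8)) for i in range(1,n) if s[i][4]>=amin]
E
python3 - <<'E'
from m import *
a=cv2.imread('pics/top0.png');b=cv2.imread('pics/scene0.png')
for n,im in [('top',a),('scene',b)]:
    c=cam(n)
    for col in ['red','green']:
        for A,ce,s,m in blobs(im[:,:,::-1].copy(),col,8):
            print(n,col,A,ce.round(1),s[:4],'z130',onz(c,*ce,.130)[:2].round(4),'z0',onz(c,*ce,.007)[:2].round(4))
            if n=='top' and A>2000:
                r=cv2.boxPoints(cv2.minAreaRect(cv2.findContours(m,0,1)[0][0]))
                P=np.array([onz(c,*p,.024)[:2] for p in r]);print('tray',P.round(4),P.mean(0),np.linalg.norm(np.diff(P,axis=0),axis=1))
x=np.vstack([cv2.resize(a[160:250,90:210],(480,360),interpolation=2),])
y=cv2.resize(a[150:260,355:425],(229,360),interpolation=2)
z=np.hstack([x,y]); w=np.hstack([cv2.resize(b[185:285,215:325],(330,300),interpolation=2),cv2.resize(b[55:135,370:450],(300,300),interpolation=2)])
w=np.pad(w,((0,0),(0,z.shape[1]-w.shape[1]),(0,0)))
cv2.imwrite('pics/mos.png',np.vstack([z,w])[:600])
E
```

```text
top red 67 [394.6 169.6] [389 166  12   8] z130 [ 0.5897 -0.2443] z0 [ 0.622 -0.269]
top red 15 [370.6 181. ] [369 178   5   6] z130 [ 0.5669 -0.1832] z0 [ 0.5966 -0.2007]
top red 10 [403.  187.5] [401 187   5   2] z130 [ 0.5438 -0.2587] z0 [ 0.5708 -0.2851]
top red 14 [486.  213.6] [485 212   4   5] z130 [ 0.4624 -0.4467] z0 [ 0.4799 -0.495 ]
top red 55 [508. 224.] [506 219   5  11] z130 [ 0.4331 -0.4943] z0 [ 0.4471 -0.5482]
top red 17 [486.2 247.1] [485 245   4   5] z130 [ 0.384  -0.4339] z0 [ 0.3923 -0.4807]
top red 9 [492.8 248.6] [491 247   4   4] z130 [ 0.3792 -0.4485] z0 [ 0.3869 -0.4971]
top green 77 [398.7 234.4] [393 231  13   8] z130 [ 0.4324 -0.2339] z0 [ 0.4464 -0.2574]
top green 30 [373.5 237.9] [371 232   6  11] z130 [ 0.4299 -0.174 ] z0 [ 0.4435 -0.1905]
top green 9 [407.2 247.4] [405 247   5   2] z130 [ 0.4003 -0.2498] z0 [ 0.4105 -0.2751]
scene red 195 [276.8 143.2] [262 137  30  13] z130 [ 0.3954 -0.0429] z0 [0.3264 0.0297]
scene red 2570 [316.4 184.6] [283 151  67  69] z130 [ 0.5549 -0.0892] z0 [ 0.5089 -0.0233]
scene red 82 [289.9 239. ] [284 233  13  12] z130 [ 0.5902 -0.2443] z0 [ 0.5494 -0.2007]
scene red 40 [278.1 270.5] [274 266  10  10] z130 [ 0.6147 -0.3194] z0 [ 0.5773 -0.2867]
scene red 74 [160.3 287.9] [155 282  12  12] z130 [ 0.4346 -0.4936] z0 [ 0.3713 -0.486 ]
scene red 68 [187.1 317.7] [181 312  13  13] z130 [ 0.5254 -0.5065] z0 [ 0.4752 -0.5007]
scene green 69 [240.1 201.5] [234 197  13  10] z130 [ 0.4332 -0.2338] z0 [ 0.3697 -0.1887]
scene green 12 [263.5 216.8] [262 215   4   5] z130 [ 0.5053 -0.2342] z0 [ 0.4522 -0.1892]
scene green 35 [232.2 234. ] [228 229  10  10] z130 [ 0.4751 -0.31  ] z0 [ 0.4176 -0.2759]
```

View pics/mos.png

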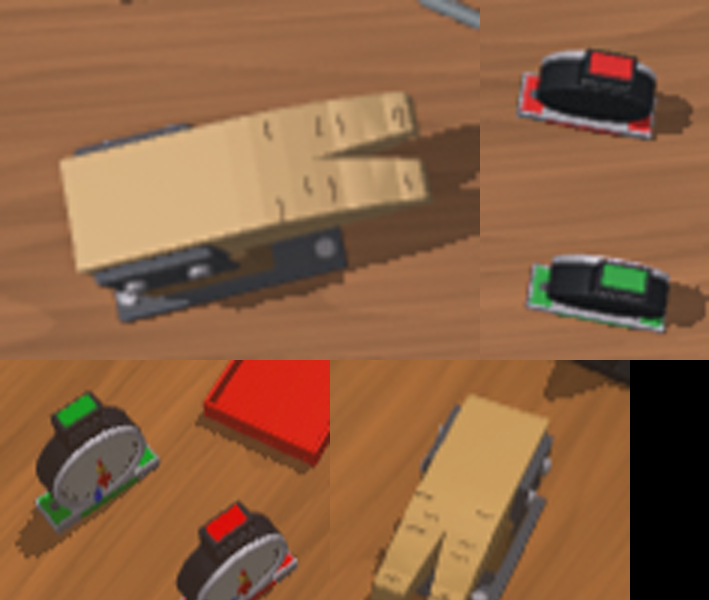

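```bash
sed -i 's/>190/>150/' m.py
python3 - <<'E'
from m import *
a=cv2.imread('pics/top0.png');c=cam('top')
for A,ce,s,m in blobs(a[:,:,::-1].copy(),'red',500):
    r=cv2.boxPoints(cv2.minAreaRect(max(cv2.findContours(m,0,1)[0],key=cv2.contourArea)))
    P=np.array([onz(c,*p,.024)[:2] for p in r]);print('tray',r.round(),P.round(4),P.mean(0),np.linalg.norm(np.diff(P,axis=0),axis=1))
for p in [(105.5,200),(109.5,227.5)]: print('heel',onz(c,*p,.105))
for p in [(193,183.5),(196,209.5)]: print('tip',onz(c,*p,.077))
E
```

```text
tray [[266. 205.]
 [338. 189.]
 [348. 233.]
 [276. 249.]] [[ 0.5534  0.0819]
 [ 0.5788 -0.1099]
 [ 0.4613 -0.1231]
 [ 0.4374  0.065 ]] [ 0.50771237 -0.02150744] [0.19345716 0.11818256 0.18964082]
heel [0.58500864 0.46118202 0.105     ]
heel [0.51634921 0.45140785 0.105     ]
tip [0.61442428 0.2554509  0.077     ]
tip [0.5471107  0.25042153 0.077     ]
```

>>> {"name": "jog_arm", "arguments": {
  "moves": [
    [93,404,-203,58,-1.155],
    [93,404,-203,58,-1.155],
    [93,404,-203,58,-1.155],
    [93,404,-203,58,-1.155],
    [93,404,-203,58,-1.155],
    [93,404,-203,58,-1.155],
    [93,404,-203,58,-1.155],
    [93,404,-203,58,-1.155],
    [93,404,-203,58,-1.155],
    [93,404,-203,58,-1.155],
    [93,404,-203,58,-1.155]
  ]
}}

```text
time: 1.52
tcp_pos: [0.5617, 0.3765, 0.3599]
tool_rot: [-179.9, -0.0, 98.6]
contact_force: [-0.1, 0.0, -0.3]
finger_gap: 1.001
```

Run:
```python
from m import *
st,im=snap('wrist','w1.png'); print(st['time'],st['tcp_pos'],st['tool_rot'],st['contact_force'])
c=cam('wrist',st); print(-c[3].T@c[4])
for p in [(.5507,.4563,.105),(.5808,.2529,.077)]: print(proj(c,p))
```

```text
1.525 [0.56169684 0.37645013 0.35990695] [-1.79894093e+02 -1.49441778e-02  9.85563700e+01] [-0.07610193  0.01575496 -0.34202968]
[0.55002196 0.45162462 0.44181035]
[321.39332707 102.36050761]
[320.35395205 289.72339718]
```

View pics/w1.png

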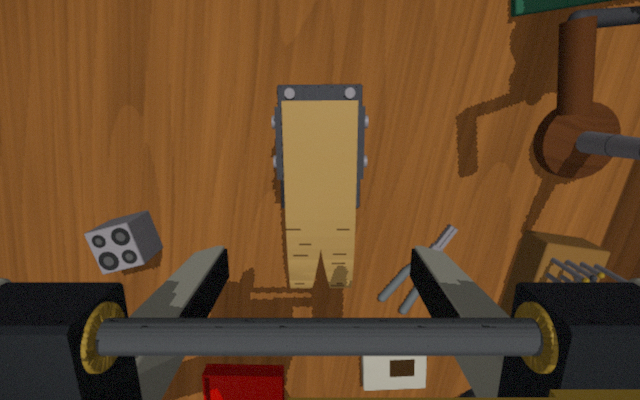

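Run:
```python
from m import *
im=cv2.imread('pics/w1.png')[:,:,::-1].copy(); st=arm.state(); c=cam('wrist',st)
h=cv2.cvtColor(im,cv2.COLOR_RGB2HSV)
m=((h[...,2]>165)&(h[...,0]>15)&(h[...,0]<28)&(h[...,1]>80)).astype(np.uint8); m[:90]=0; m[300:]=0; m[:,:270]=0; m[:,372:]=0
rows=[]
for v in [102,110,130,150,170,190,205]:
    u=np.where(m[v])[0]; rows.append((v,u.min(),u.max()+1))
print(rows)
col=np.where(m[:,300:340].sum(1)>30)[0]; print('heel v',col.min())
for s in (slice(290,310),slice(330,352)):
    q=[np.where(m[:,u])[0].max()+1 for u in range(s.start,s.stop)]; print('tip v',q)
L=np.array([onz(c,a+0*v,v,.105)[:2] for v,a,b in rows]);R=np.array([onz(c,b,v,.105)[:2] for v,a,b in rows])
print('width',np.linalg.norm(L-R,axis=1).round(4))
M=(L+R)/2; d=np.polyfit(M[:,1],M[:,0],1); print('yaw',np.degrees(np.arctan2(-1,-d[0])), M.round(4))
print('heel pt',onz(c,320,col.min(),.105),'tip',[onz(c,u,288,.0767) for u in (300,342)])
```

```text
[(102, np.int64(282), np.int64(357)), (110, np.int64(283), np.int64(357)), (130, np.int64(283), np.int64(357)), (150, np.int64(284), np.int64(356)), (170, np.int64(285), np.int64(356)), (190, np.int64(285), np.int64(355)), (205, np.int64(286), np.int64(355))]
heel v 102
tip v [np.int64(262), np.int64(264), np.int64(264), np.int64(263), np.int64(263), np.int64(282), np.int64(235), np.int64(263), np.int64(262), np.int64(262), np.int64(262), np.int64(263), np.int64(262), np.int64(232), np.int64(232), np.int64(262), np.int64(261), np.int64(262), np.int64(234), np.int64(263)]
tip v [np.int64(263), np.int64(221), np.int64(261), np.int64(262), np.int64(262), np.int64(223), np.int64(222), np.int64(262), np.int64(224), np.int64(262), np.int64(261), np.int64(262), np.int64(261), np.int64(261), np.int64(261), np.int64(261), np.int64(262), np.int64(263), np.int64(261), np.int64(262), np.int64(262), np.int64(221)]
width [0.0684 0.0679 0.0689 0.0681 0.0682 0.0683 0.0681]
yaw -80.97277765540309 [[0.5492 0.4563]
 [0.5507 0.4494]
 [0.5534 0.4316]
 [0.5562 0.4133]
 [0.5595 0.3945]
 [0.562  0.375 ]
 [0.5648 0.3601]]
heel pt [0.54964692 0.45634715 0.105     ] tip [array([0.55766328, 0.25125518, 0.0767    ]), array([0.60528077, 0.25851795, 0.0767    ])]
```

>>> {"name": "jog_arm", "arguments": {
  "moves": [
    [93,28,-621,-40,-0.37],
    [93,28,-621,-40,-0.37],
    [93,28,-621,-40,-0.37],
    [93,28,-621,-40,-0.37],
    [93,28,-621,-40,-0.37],
    [93,28,-621,-40,-0.37],
    [93,28,-621,-40,-0.37],
    [93,28,-621,-40,-0.37],
    [93,28,-621,-40,-0.37],
    [93,28,-621,-40,-0.37],
    [93,28,-621,-40,-0.37],
    [93,28,-621,-40,-0.37]
  ]
}}

```text
time: 3.08
tcp_pos: [0.5899, -0.2439, 0.32]
tool_rot: [-179.9, -0.0, 77.4]
contact_force: [0.3, 0.6, -0.6]
finger_gap: 0.997
```

Run:
```python
from m import *
st,im=snap('wrist','w2.png'); print(st['time'],st['tcp_pos'],st['tool_rot'])
c=cam('wrist',st)
for A,ce,s,m in blobs(im,'red',30):
    r=cv2.boxPoints(cv2.minAreaRect(max(cv2.findContours(m,0,1)[0],key=cv2.contourArea)))
    for z in (.130,.0145):
        P=np.array([onz(c,*p,z)[:2] for p in r]);e=np.diff(P,axis=0)
        print(A,ce.round(1),z,onz(c,*ce,z)[:2].round(4),P.mean(0).round(4),np.linalg.norm(e,axis=1).round(4),np.degrees(np.arctan2(e[:,1],e[:,0])).round(1))
```

```text
3.075 [ 0.58985975 -0.24392155  0.31999432] [-1.79899521e+02 -4.74417328e-02  7.73625022e+01]
8973 [206.2  37.4] 0.13 [ 0.5384 -0.106 ] [ 0.5392 -0.1008] [0.0816 0.0648 0.0874] [   5.9  -81.  -172.7]
8973 [206.2  37.4] 0.0145 [ 0.5097 -0.0789] [ 0.5108 -0.0715] [0.1163 0.0923 0.1245] [   5.9  -81.  -172.7]
238 [320.1 135.8] 0.13 [ 0.6018 -0.1899] [ 0.6019 -0.1908] [0.0203 0.0089 0.0205] [ -12.6 -101.9  167.4]
238 [320.1 135.8] 0.0145 [ 0.6    -0.1984] [ 0.6002 -0.1997] [0.0289 0.0127 0.0292] [ -12.6 -101.9  167.4]
748 [317.5 207.1] 0.13 [ 0.5877 -0.244 ] [ 0.5875 -0.2443] [0.031  0.0158 0.031 ] [  73.7  -16.  -105.4]
748 [317.5 207.1] 0.0145 [ 0.5798 -0.2755] [ 0.5796 -0.2759] [0.0442 0.0226 0.0442] [  73.7  -16.  -105.4]
189 [277.8 383.2] 0.13 [ 0.5144 -0.402 ] [ 0.514  -0.4028] [0.0113 0.0213 0.0115] [ -6.3 -99.8 173.9]
189 [277.8 383.2] 0.0145 [ 0.4755 -0.5006] [ 0.4748 -0.5018] [0.0162 0.0304 0.0164] [ -6.3 -99.8 173.9]
113 [210.  381.5] 0.13 [ 0.4533 -0.3865] [ 0.4536 -0.3889] [0.0111 0.0147 0.0112] [ -12.5 -107.1  167.5]
113 [210.  381.5] 0.0145 [ 0.3884 -0.4785] [ 0.3888 -0.4819] [0.0158 0.0209 0.016 ] [ -12.5 -107.1  167.5]
```

View pics/w2.png

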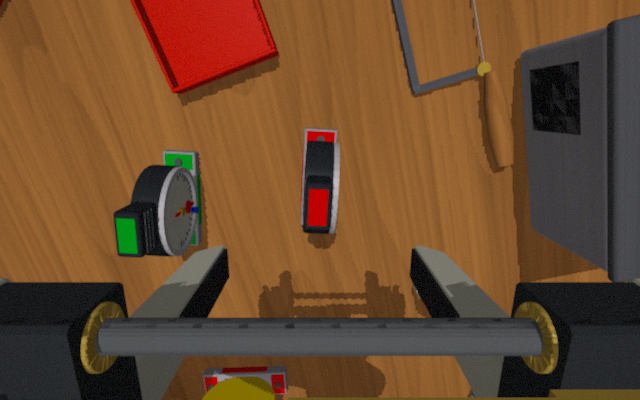

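>>> {"name": "jog_arm", "arguments": {
  "moves": [
    [60,-1,0,0,-0.033],
    [50,-1,0,-60,-0.033],
    [50,-1,0,-110,-0.033],
    [50,-1,0,-131,-0.033],
    [50,-1,0,-131,-0.033],
    [10,-1,0,-131,-0.033],
    [10,-1,0,-131,-0.033],
    [10,-1,0,-131,-0.033],
    [10,-1,0,-131,-0.033],
    [10,-1,0,-131,-0.033],
    [10,-1,0,-131,-0.033]
  ],
  "newtons": 25
}}

```text
time: 4.5
tcp_pos: [0.5895, -0.2436, 0.1906]
tool_rot: [180.0, -0.0, 75.5]
contact_force: [-1.7, 0.2, 5.3]
finger_gap: 0.234
```

>>> {"name": "jog_arm", "arguments": {
  "moves": [
    [10,0,0,40,0],
    [10,0,0,70,0],
    [10,-30,80,70,0.15],
    [10,-60,160,70,0.3],
    [10,-81,222,70,0.384],
    [10,-81,222,70,0.384],
    [10,-81,222,40,0.384],
    [10,-81,222,18,0.384],
    [10,-81,222,11,0.384],
    [10,-81,222,7,0.384],
    [10,-81,222,7,0.384]
  ]
}}

```text
time: 5.88
tcp_pos: [0.5087, -0.0219, 0.1981]
tool_rot: [180.0, -0.0, 97.5]
contact_force: [-0.7, -0.7, -3.4]
finger_gap: 0.235
```

Run:
```python
from m import *
st,im=snap('wrist','w3.png'); print(st['time'],st['tcp_pos'],st['tool_rot'],st['contact_force'])
st,b=snap('scene','s3.png')
cv2.imwrite('pics/mos3.png',np.hstack([im[:,:,::-1],cv2.resize(b[80:330,150:400,::-1],(400,400),interpolation=2)])[:, :800] if 0 else np.vstack([cv2.resize(im[:,:,::-1],(480,300)),cv2.resize(b[110:290,200:440,::-1],(480,360)[:2],interpolation=2)[:300]]))
```

```text
5.875 [ 0.50874933 -0.02185616  0.19805405] [ 1.79964385e+02 -9.98975237e-03  9.74978525e+01] [-0.7212167  -0.73164917 -3.40722327]
```

View pics/mos3.png

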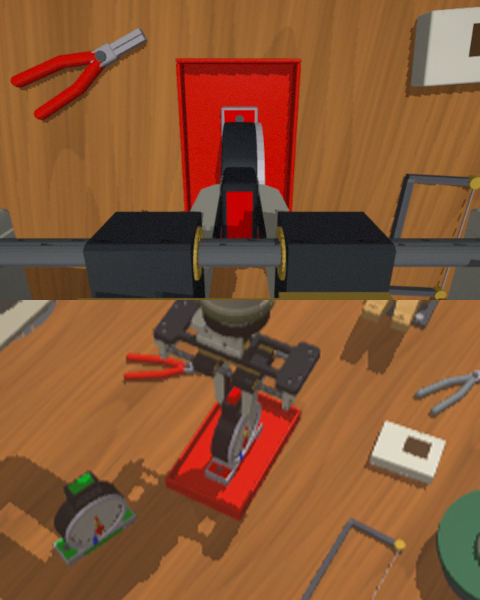

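>>> {"name": "jog_arm", "arguments": {
  "moves": [
    [10,0,0,-2,0],
    [10,0,0,-3.5,0],
    [10,0,0,-4,0],
    [10,0,0,-4,0],
    [10,0,0,-4,0]
  ]
}}

```text
time: 6.6
tcp_pos: [0.5096, -0.0222, 0.1958]
tool_rot: [179.8, 0.1, 97.5]
contact_force: [-1.6, -2.1, 4.5]
finger_gap: 0.235
```

>>> {"name": "jog_arm", "arguments": {
  "moves": [
    [60,0,0,-3,0],
    [60,0,0,-3,0],
    [60,0,0,-3,0],
    [60,0,0,-2,0],
    [60,0,0,30,0],
    [60,0,0,80,0],
    [60,0,0,100,0],
    [93,0,0,100,0]
  ]
}}

```text
time: 7.6
tcp_pos: [0.5104, -0.0223, 0.2973]
tool_rot: [179.6, 0.1, 97.5]
contact_force: [-0.6, 0.1, -0.8]
finger_gap: 0.711
```

>>> {"name": "jog_arm", "arguments": {
  "moves": [
    [93,-4,-40,0,-0.2],
    [93,-8,-80,0,-0.4],
    [93,-14,-120,0,-0.6],
    [93,-14,-160,0,-0.8],
    [93,-14,-200,0,-1.0],
    [93,-14,-232,0,-2.0],
    [93,-14,-232,0,-2.0],
    [93,-14,-232,0,-2.0],
    [93,-14,-232,0,-2.0],
    [93,-14,-232,0,-2.0],
    [93,-14,-232,0,-2.0],
    [93,-14,-232,-60,-2.0]
  ]
}}

```text
time: 9.1
tcp_pos: [0.4984, -0.2556, 0.2396]
tool_rot: [179.5, -0.3, -17.2]
contact_force: [1.1, -0.3, -0.4]
finger_gap: 1.003
```

Run:
```python
from m import *
st,im=snap('wrist','w4.png'); print(st['time'],st['tcp_pos'],st['tool_rot'],st['contact_force'],st['finger_gap'])
c=cam('wrist',st)
for A,ce,s,m in blobs(im,'green',30): print(A,ce.round(1),onz(c,*ce,.130)[:2].round(4),onz(c,*ce,.0145)[:2].round(4))
print(proj(c,(.445,-.238,.056)))
st,b=snap('scene','s4.png')
cv2.imwrite('pics/mos4.png',np.vstack([im[:,:,::-1],cv2.resize(b[110:290,200:440,::-1],(640,480),interpolation=2)[150:350]]))
```

```text
9.1 [ 0.4984343  -0.25559783  0.23956086] [179.52189566  -0.3236847  -17.20579464] [ 1.14952538 -0.32244653 -0.44829075] 1.003114210701527
117 [313.1 248. ] [ 0.4967 -0.2527] [ 0.4524 -0.2379]
113 [363.9 258. ] [ 0.4818 -0.2792] [ 0.4285 -0.2804]
107 [267.  260.8] [ 0.4971 -0.2245] [ 0.453  -0.1926]
[315.54766839 274.88334305]
```

View pics/mos4.png

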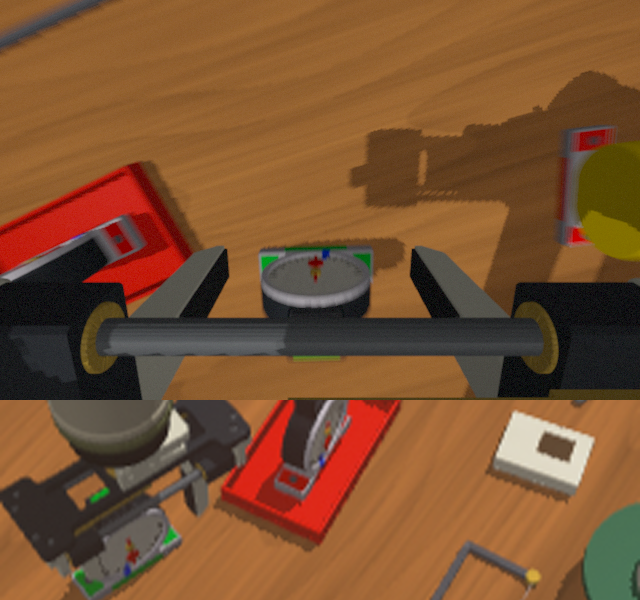

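>>> {"name": "jog_arm", "arguments": {
  "moves": [
    [93,7,-2,-28,0],
    [93,14,-4,-55,0],
    [93,14,-4,-55,0],
    [93,14,-4,-55,0]
  ]
}}

```text
time: 9.7
tcp_pos: [0.5066, -0.2559, 0.1743]
tool_rot: [179.9, 0.9, -17.1]
contact_force: [-0.5, -0.1, 0.8]
finger_gap: 1.001
```

Run:
```python
from m import *
st,im=snap('wrist','w5.png'); print(st['time'],st['tcp_pos'],st['tool_rot'],st['contact_force'],st['finger_gap'])
c=cam('wrist',st)
for col in ('green','blue','red'):
  for A,ce,s,m in blobs(im,col,15):
    if s[1]>200 and 240<ce[0]<400: print(col,A,ce.round(1),s[:4],onz(c,*ce,.130)[:2].round(4),onz(c,*ce,.0145)[:2].round(4))
cv2.imwrite('pics/c5.png',cv2.resize(im[230:330,230:400,::-1],(800,470),interpolation=cv2.INTER_CUBIC))
```

```text
9.7 [ 0.50657088 -0.25594421  0.17427684] [179.85126686   0.90899245 -17.07972017] [-0.46463009 -0.10676403  0.78259595] 1.0014890119619773
green 443 [318.8 285.3] [281 282  77   8] [ 0.5134 -0.2583] [ 0.4517 -0.2397]
green 278 [378.8 299.9] [366 293  22  23] [ 0.5    -0.2793] [ 0.426  -0.2802]
green 268 [259.8 302.9] [252 296  21  22] [ 0.5127 -0.2334] [ 0.4506 -0.1917]
blue 96 [331.4 294.2] [327 289  11  13] [ 0.5081 -0.262 ] [ 0.4416 -0.2467]
red 184 [318.9 309. ] [310 298  19  19] [ 0.5031 -0.2552] [ 0.432  -0.2338]
```

View pics/c5.png

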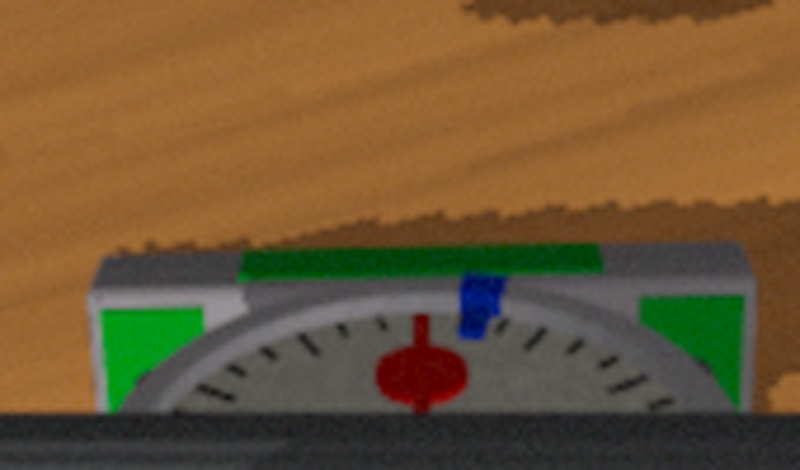

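Run:
```python
from m import *
im=cv2.imread('pics/w5.png')[:,:,::-1].copy(); st=arm.state(); c=cam('wrist',st)
# side tag edge direction
for A,ce,s,m in blobs(im,'green',300):
    if s[1]>200 and A>400:
        vv,uu=np.where(m); P=np.array([onz(c,u,v,.007) for u,v in zip(uu,vv)])
        k=cv2.fitLine(P[:,:2].astype(np.float32),2,0,.01,.01).ravel(); a=np.degrees(np.arctan2(k[1],k[0])); a=a if a<0 else a-180
        C=onz(c,*ce,.007); print('tag',C,'yaw',a)
for yaw in (a,-107):
  x=np.array([np.cos(np.radians(yaw)),np.sin(np.radians(yaw)),0]); y=np.array([-x[1],x[0],0])
  G=C-.018*y; G[2]=0; print('gauge foot',G, 'tab grip')
  for yy in (.013,.0145,.016):
    def hit(u,v):
        o,d=ray(c,u,v); s=((G+y*yy-o)@y)/(d@y); p=o+d*s-G; return p@x*1000,p[2]*1000
    t=hit(319.5,297.8); b=hit(331.4,294.2); b2=hit(332,294)
    print(yy,'tip',np.round(t,1),'blue',np.round(b,1),'r',np.hypot(b[0]-t[0],56-b[1]).round(1),'ang rel',np.degrees(np.arctan2(b[0]-t[0],56-b[1])).round(2), np.degrees(np.arcsin((b[0]-t[0])/34)).round(2))
# scene view from first picture: project predicted index for check
b=cv2.imread('pics/scene0.png')[:,:,::-1].copy(); cs=cam('scene')
bl=[(A,ce.round(2)) for A,ce,s,m in blobs(b,'blue',2) if 210<ce[0]<330 and 180<ce[1]<290]; print(bl)
for A,ce in bl:
    o,d=ray(cs,*ce); s=((G+y*.0145-o)@y)/(d@y); p=o+d*s-G; print('scene blue',p@x*1000,p[2]*1000)
```

```text
tag [ 0.44802487 -0.23878839  0.007     ] yaw -105.712875
gauge foot [ 0.43069752 -0.23391369  0.        ] tab grip
0.013 tip [ 0.4 17.2] blue [ 9.6 12.4] r 44.6 ang rel 11.96 15.78
0.0145 tip [ 0.4 19.7] blue [ 9.5 14.9] r 42.1 ang rel 12.55 15.61
0.016 tip [ 0.4 22.2] blue [ 9.5 17.5] r 39.6 ang rel 13.22 15.44
gauge foot [ 0.43081139 -0.2335257   0.        ] tab grip
0.013 tip [ 0.5 17.2] blue [ 9.7 12. ] r 45.0 ang rel 11.88 15.8
0.0145 tip [ 0.5 19.7] blue [ 9.6 14.6] r 42.4 ang rel 12.46 15.63
0.016 tip [ 0.5 22.2] blue [ 9.5 17.1] r 39.9 ang rel 13.12 15.46
[(np.int32(5), array([247.4, 229.8])), (np.int32(4), array([292.5, 266.5]))]
scene blue 6.725824411518055 8.50026271202642
scene blue -114.36654701121554 -429.811932895831
```

>>> {"name": "jog_arm", "arguments": {
  "moves": [
    [93,40,-20,30,0],
    [93,77,-41,40,0.1],
    [93,77,-41,40,1.595],
    [93,77,-41,40,1.595],
    [93,77,-41,40,1.595],
    [93,77,-41,40,1.595],
    [93,77,-41,40,1.595],
    [93,77,-41,40,1.595],
    [93,77,-41,40,1.595],
    [93,77,-41,20,1.595],
    [93,77,-41,0,1.595],
    [93,77,-41,0,1.595]
  ]
}}

```text
time: 11.25
tcp_pos: [0.5828, -0.2965, 0.173]
tool_rot: [-180.0, 0.8, 74.1]
contact_force: [-0.9, 1.1, 0.5]
finger_gap: 1.001
```

>>> {"name": "jog_arm", "arguments": {
  "moves": [
    [93,0,0,0,0],
    [93,0,0,0,0]
  ]
}}

```text
time: 11.5
tcp_pos: [0.5831, -0.2967, 0.1738]
tool_rot: [180.0, 0.8, 74.0]
contact_force: [0.3, 0.7, -0.4]
finger_gap: 1.002
```

Run:
```python
from m import *
st,im=snap('wrist','w6.png'); print(st['time'],st['tcp_pos'],st['tool_rot'])
c=cam('wrist',st)
for col in ('green','blue','red'):
  for A,ce,s,m in blobs(im,col,15):
    print(col,A,ce.round(1),s[:4],onz(c,*ce,.130)[:2].round(4),onz(c,*ce,.0145)[:2].round(4))
q=proj(c,(.4448,-.2376,.056)); print(q); u,v=int(q[0]),int(q[1])
u0=max(u-75,0); v0=max(v-70,0); np.save('o.npy',[u0,v0])
cv2.imwrite('pics/c6.png',cv2.resize(im[v0:v0+140,u0:u0+150,::-1],None,fx=4,fy=4,interpolation=cv2.INTER_CUBIC)); print(u0,v0)
```

```text
11.5 [ 0.58310576 -0.29671681  0.17375139] [179.97517654   0.79369713  73.98963888]
green 790 [ 73.7 121.7] [ 46 112  50  26] [ 0.5212 -0.2057] [ 0.4447 -0.19  ]
green 93 [110.  170.8] [105 146  11  53] [ 0.5257 -0.2247] [ 0.4534 -0.2266]
green 39 [117.9 215.4] [116 202   5  27] [ 0.5212 -0.2407] [ 0.4447 -0.2576]
green 233 [110.3 250.1] [101 238  17  21] [ 0.5125 -0.2527] [ 0.4277 -0.2806]
blue 63 [108.2 203.5] [105 199   7  10] [ 0.5198 -0.2356] [ 0.4419 -0.2476]
blue 16 [ 99.  203.8] [ 98 201   3   6] [ 0.5165 -0.2347] [ 0.4356 -0.246 ]
red 27 [68.7  3.1] [63  0 14  8] [ 0.5366 -0.1725] [ 0.4742 -0.126 ]
red 20 [ 80.  195.3] [ 79 191   3   9] [ 0.5113 -0.2299] [ 0.4255 -0.2367]
red 15 [ 82.2 206. ] [ 80 204   6   5] [ 0.5102 -0.2338] [ 0.4234 -0.2443]
[ 64.69536618 205.84523779]
0 135
```

View pics/c6.png

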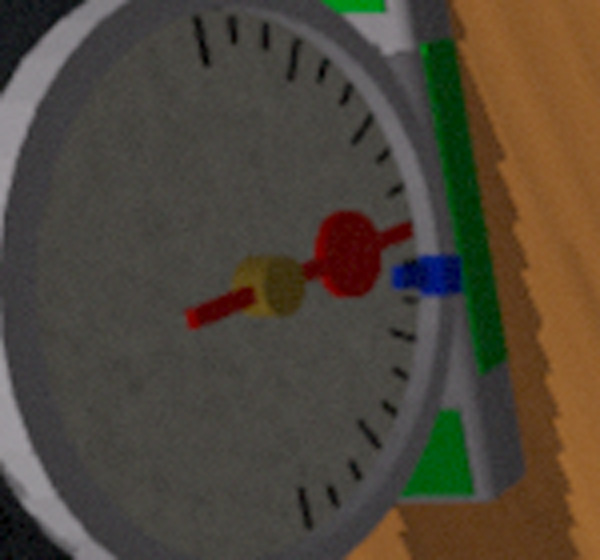

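Run:
```python
from m import *
from scipy.optimize import least_squares
st=arm.state(); c=cam('wrist',st)
yaw=np.radians(-106); x=np.array([np.cos(yaw),np.sin(yaw),0]); y=np.array([-x[1],x[0],0]); G=np.array([.4308,-.2337,0])
def hit(p,yy):
    o,d=ray(c,p[0]/4-.4,p[1]/4+135-.4); s=((G+y*yy-o)@y)/(d@y); q=o+d*s-G; return np.array([q@x,q[2]])*1000
T=[(202,42),(234,29),(264,36),(294,60),(322,71),(346,94),(362,128),(384,160),(396,190),(402,334),(401,362),(389,405),(370,434),(353,469),(332,495),(305,508)]
P=np.array([hit(p,.0135) for p in T])
f=least_squares(lambda z:np.hypot(*(P-z[:2]).T)-z[2],[0,56,36]).x; print('circle',f.round(1))
print('ticks',np.degrees(np.arctan2(P[:,0]-f[0],f[1]-P[:,1])).round(1))
for yy in (.0135,.0155,.0175,.02):
  a,b=hit((411,230),yy),hit((190,320),yy); i,o=hit((393,277),yy),hit((460,275),yy)
  print(yy,'tip',a.round(1),'needle dir',np.degrees(np.arctan2(a[0]-b[0],b[1]-a[1])).round(2),'hub',hit((270,285),yy).round(1),
   'idx in',i.round(1),'out',o.round(1),'dir',np.degrees(np.arctan2(o[0]-i[0],i[1]-o[1])).round(1),
   'ang in',np.degrees(np.arctan2(i[0]-f[0],f[1]-i[1])).round(2),'out',np.degrees(np.arctan2(o[0]-f[0],f[1]-o[1])).round(2),'r',np.hypot(*(i-f[:2])).round(1),np.hypot(*(o-f[:2])).round(1))
```

```text
circle [ 0.3 55.4 36.3]
ticks [-90.6 -80.3 -71.  -60.4 -50.5 -40.6 -30.7 -19.  -10.   29.8  37.2  49.4
  59.7  70.3  79.9  89.7]
0.0135 tip [ 1.5 17.1] needle dir 0.28 hub [ 0.9 52.6] idx in [ 7.9 24.2] out [13.   5.2] dir 14.9 ang in 13.66 out 14.15 r 32.1 51.8
0.0155 tip [ 0.7 20.2] needle dir 0.28 hub [ 0.2 55.3] idx in [ 7.  27.2] out [12.   8.5] dir 14.9 ang in 13.4 out 14.02 r 28.9 48.3
0.0175 tip [-0.1 23.4] needle dir 0.28 hub [-0.6 58. ] idx in [ 6.1 30.3] out [11.  11.8] dir 14.9 ang in 13.07 out 13.87 r 25.7 44.9
0.02 tip [-1.1 27.4] needle dir 0.28 hub [-1.6 61.4] idx in [ 5.  34.2] out [ 9.9 16. ] dir 14.9 ang in 12.52 out 13.64 r 21.7 40.5
```

Run:
```python
from m import *
c6=cam('wrist',arm.state()); c5=cam('wrist',dict(tcp_pos=[.50657088,-.25594421,.17427684],tool_rot=[179.85126686,.90899245,-17.07972017]))
yaw=np.radians(-106); x=np.array([np.cos(yaw),np.sin(yaw),0]); y=np.array([-x[1],x[0],0]); G=np.array([.4308,-.2337,0])
def tri(p,q):
    (o,d),(r,e)=ray(c5,*p),ray(c6,*q); d/=np.linalg.norm(d); e/=np.linalg.norm(e)
    s=np.linalg.lstsq(np.array([d,-e]).T,r-o,rcond=None)[0]; a,b=o+d*s[0],r+e*s[1]; m=(a+b)/2-G
    return np.array([m@x,m@y,m[2]])*1000,np.linalg.norm(a-b)*1000
f=lambda a,b:(230+a/4.706-.4,230+b/4.706-.4)
g=lambda a,b:(a/4-.4,b/4+135-.4)
R={}
for n,p,q in [('tip',f(421,316),g(411,230)),('in',f(473,340),g(393,277)),('out',f(485,275),g(461,275)),('outmid',f(483,295),g(440,276)),('foot end tag tr',f(602,245),g(505,370)),('foot tag tl',f(243,255),g(424,42))]:
    R[n]=tri(p,q); print(n,R[n][0].round(1),R[n][1].round(1))
h=R['tip'][0]
for n in ('in','out','outmid'):
    d=R[n][0]-h; print(n,'angle',np.degrees(np.arctan2(d[0],34-d[2])).round(1),'r',np.hypot(d[0],34-d[2]).round(1))
```

```text
tip [-0.7 19.  25.6] 0.1
in [ 7.3 14.8 26. ] 0.1
out [ 9.6 20.8 16.8] 0.3
outmid [ 9.2 18.4 18.9] 0.3
foot end tag tr [28.8 23.3 12.4] 0.5
foot tag tl [-30.   20.7  12.4] 3.9
in angle 13.5 r 34.6
out angle 13.5 r 44.0
outmid angle 13.7 r 41.9
```

>>> {"name": "jog_arm", "arguments": {
  "moves": [
    [93,0,0,60,0],
    [93,0,0,120,0],
    [70,-50,21,120,0],
    [60,-100,42,120,0],
    [50,-151,63,120,0],
    [50,-151,63,120,0],
    [50,-151,63,70,0],
    [50,-151,63,35,0],
    [50,-151,63,17,0],
    [50,-151,63,16,0],
    [50,-151,63,16,0]
  ],
  "newtons": 15
}}

```text
time: 12.92
tcp_pos: [0.4332, -0.2344, 0.1914]
tool_rot: [179.8, 0.8, 74.0]
contact_force: [-0.1, -0.2, 0.4]
finger_gap: 0.54
```

>>> {"name": "jog_arm", "arguments": {
  "moves": [
    [10,0,0,0,0],
    [10,0,0,0,0],
    [10,0,0,0,0],
    [10,0,0,0,0],
    [10,0,0,0,0],
    [10,0,0,0,0]
  ]
}}

```text
time: 13.68
tcp_pos: [0.4331, -0.2345, 0.1917]
tool_rot: [179.8, 0.8, 74.0]
contact_force: [-3.8, 1.1, 5.5]
finger_gap: 0.236
```

```bash
cat > q.py <<'E'
from m import *
def look(f):
    st,im=snap('wrist',f); print(st['time'],st['tcp_pos'].round(4),st['tool_rot'].round(2),'F',st['contact_force'].round(2),'M',st['moment'].round(2),'gap',(st['finger_gap']*93).round(1))
    c=cam('wrist',st); out=[]
    for A,ce,s,m in blobs(im,'green',40):
        if 230<ce[0]<410: out.append((A,ce,s[:4])); print('green',A,ce.round(2),s[:4])
    return st,im,c,out
E
python3 - <<'E'
from q import *
st,im,c,o=look('g0.png')
for A,ce,s in o:
    for z in (.130,.0142): print(z,onz(c,*ce,z)[:2].round(4))
E
```

```text
Traceback (most recent call last):
  File "q.py", line 3, in look
    st,im=snap('wrist',f); print(st['time'],st['tcp_pos'].round(4),st['tool_rot'].round(2),'F',st['contact_force'].round(2),'M',st['moment'].round(2),'gap',(st['finger_gap']*93).round(1))
                                                                                                                                                            ^^^^^^^^^^^^^^^^^^^^^^^^^^^
AttributeError: 'float' object has no attribute 'round'
```

```bash
sed -i "s/(st\['finger_gap'\]\*93).round(1)/round(st['finger_gap']*93,1)/" q.py
python3 - <<'E'
from q import *
st,im,c,o=look('g0.png')
for A,ce,s in o:
    for z in (.130,.0142): print(z,onz(c,*ce,z)[:2].round(4))
E
```

```text
13.725 [ 0.4331 -0.2345  0.1917] [179.84   0.85  74.  ] F [-3.34  0.76  5.63] M [0.11 0.75 0.02] gap 22.2
green 610 [314.84 145.57] [295 138  41  19]
green 2151 [319.61 280.41] [302 250  36  63]
0.13 [ 0.4478 -0.1759]
0.0142 [ 0.443  -0.1888]
0.13 [ 0.4332 -0.2341]
0.0142 [ 0.4165 -0.2942]
```

>>> {"name": "jog_arm", "arguments": {
  "moves": [
    [10,0,0,50,0],
    [10,0,0,110,0],
    [10,0,0,170,0],
    [10,0,20,180,0.05],
    [10,14,70,180,0.1],
    [10,30,120,180,0.15],
    [10,50,170,180,0.2],
    [10,70,220,180,0.25],
    [10,90,270,180,0.3],
    [10,110,320,180,0.35],
    [10,125,370,180,0.4],
    [10,136,420,180,0.436]
  ],
  "newtons": 30
}}

```text
time: 15.28
tcp_pos: [0.5685, 0.1878, 0.3687]
tool_rot: [-179.9, 0.9, 99.2]
contact_force: [0.6, -0.9, -4.1]
finger_gap: 0.232
```

>>> {"name": "jog_arm", "arguments": {
  "moves": [
    [10,0,0,0,0],
    [10,0,0,0,0]
  ]
}}

```text
time: 15.52
tcp_pos: [0.5675, 0.1883, 0.366]
tool_rot: [-179.7, 0.9, 99.3]
contact_force: [0.2, -0.1, -3.7]
finger_gap: 0.238
```

>>> {"name": "jog_arm", "arguments": {
  "moves": [
    [10,5,46,0,-0.005],
    [10,10,91,0,-0.005],
    [10,10,91,-20,-0.005],
    [10,10,91,-46,-0.005],
    [10,10,91,-46,-0.005],
    [10,10,91,-46,-0.005],
    [10,10,91,-46,-0.005]
  ]
}}

```text
time: 16.4
tcp_pos: [0.578, 0.2788, 0.3217]
tool_rot: [-179.8, 0.9, 98.9]
contact_force: [-0.2, 0.3, -3.6]
finger_gap: 0.229
```

Run:
```python
from q import *
st,im,c,o=look('g1.png')
cv2.imwrite('pics/g1c.png',im[80:350,190:450,::-1])
```

```text
16.4 [0.578  0.2788 0.3217] [-179.83    0.86   98.92] F [-0.18  0.31 -3.55] M [-0.07  0.02 -0.02] gap 21.3
green 602 [319.03 143.54] [299 136  41  18]
green 2092 [318.88 279.62] [302 250  35  61]
```

View pics/g1c.png

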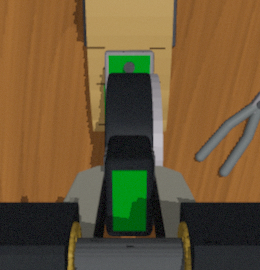

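```bash
cat >> q.py <<'E'
from scipy.optimize import brentq
X=np.array([np.cos(np.radians(-81)),np.sin(np.radians(-81)),0]); O=np.array([.5715,.3187,0]); Z=np.array([0,0,1.])
def edge(im):
    b=[t for t in blobs(im,'green',40) if 230<t[1][0]<410 and t[1][1]<230 and t[2][2]>25]
    A,ce,s,m=max(b,key=lambda t:t[0]); u=np.arange(s[0]+8,s[0]+s[2]-8); return ce[0],np.mean([np.where(m[:,k])[0].min() for k in u])
def geom(st):
    R=Ro.from_euler('xyz',st['tool_rot'],degrees=True).as_matrix(); tx=-R[:,0]*[1,1,0]; tx/=np.linalg.norm(tx)
    return np.array(st['tcp_pos'])+.065*R[:,2],tx   # pivot, gauge x horizontal
def calib():
    im=cv2.imread('pics/g0.png')[:,:,::-1].copy(); st=dict(tcp_pos=[.4331,-.2345,.1917],tool_rot=[179.84,.85,74.0])
    c=cam('wrist',st); u,v=edge(im); p,x=geom(st); q=onz(c,u,v,.0142)-p; return q@x,q[2],p[2]
def tilt(st,im):
    dx,dz,L=calib(); c=cam('wrist',st); u,v=edge(im); p,x=geom(st)
    def f(t):
        return proj(c,p+x*(dx*np.cos(t)+dz*np.sin(t)*-1*-1*-1 if 0 else dx*np.cos(t)+dz*np.sin(t)*(1))+Z*(dz*np.cos(t)-dx*np.sin(t)))[1]-v
    t=brentq(f,-.3,.6); # foot centre: pivot - L*up axis
    up=x*np.sin(t)+Z*np.cos(t); F=p-L*up; d=F-O; Y=np.cross(Z,X)
    px,pz=d@X+.04,F[2]+.105
    print('tilt deg',np.degrees(t).round(2),'foot pin x,y mm',(d@X*1000).round(1),(d@Y*1000).round(1),'z',(F[2]*1000).round(1),'r',(np.hypot(px,pz)*1000).round(1),'arc ang',np.degrees(np.arctan2(px,pz)).round(2),'tool yaw',st['tool_rot'][2].round(2))
def run(f):
    st,im,c,o=look(f); tilt(st,im)
E
sed -i 's/dx\*np.cos(t)+dz\*np.sin(t)\*-1\*-1\*-1 if 0 else //; s/\*(1))+Z/)+Z/' q.py
python3 - <<'E'
from q import *
print(np.array(calib()).round(4))
tilt(arm.state(),cv2.imread('pics/g1.png')[:,:,::-1].copy())
E
```

```text
[-0.0533 -0.1125  0.1267]
tilt deg 0.75 foot pin x,y mm 39.5 0.0 z 130.0 r 248.1 arc ang 18.7 tool yaw 98.93
```

>>> {"name": "jog_arm", "arguments": {
  "moves": [
    [10,0,0,-12,0],
    [10,0,0,-20,0],
    [10,0,0,-24,0],
    [10,0,0,-27,0],
    [10,0,0,-29,0],
    [10,0,0,-30,0],
    [10,0,0,-31,0],
    [10,0,0,-32,0],
    [10,0,0,-32,0]
  ],
  "newtons": 10
}}

```text
time: 17.58
tcp_pos: [0.5793, 0.2781, 0.2931]
tool_rot: [179.9, 0.9, 98.9]
contact_force: [-1.5, -7.3, 11.3]
finger_gap: 0.236
```

```bash
python3 -c "
from q import *
run('g2.png')"
```

```text
17.575 [0.5793 0.2781 0.2931] [179.9    0.92  98.88] F [-1.49 -7.32 11.27] M [-1.4   0.54  0.05] gap 22.0
green 661 [315.75 142.33] [295 134  42  20]
green 2091 [319.23 281.69] [301 252  36  62]
tilt deg 1.44 foot pin x,y mm 39.1 1.5 z 101.5 r 221.1 arc ang 20.97 tool yaw 98.88
```

```bash
cat > path.py <<'E'
from q import *
import sys
st=arm.state(); press=float(sys.argv[1]); Y=np.cross(Z,X)
for a in map(float,sys.argv[2:]):
    t=np.radians(a); d=.210*(np.radians(13.7)-t)
    px=-.04+.210*np.sin(t)+d*np.cos(t)+.1267*np.sin(t)+.0012*np.cos(t)-.001
    pz=-.105+.210*np.cos(t)-d*np.sin(t)+.1267*np.cos(t)-.0012*np.sin(t)+.065-press
    T=O+X*px+Y*0+Z*pz; print(a,'world',T.round(4),'delta mm',((T-st['tcp_pos'])*1000).round(1))
E
python3 path.py 0 0 3 6 9 11 13 13.7 15
```

```text
0.0 world [0.5731 0.3084 0.2967] delta mm [-6.2 30.3  3.6]
3.0 world [0.5742 0.3019 0.2941] delta mm [-5.1 23.8  1. ]
6.0 world [0.5752 0.2955 0.2918] delta mm [-4.1 17.4 -1.3]
9.0 world [0.5762 0.2892 0.2897] delta mm [-3.1 11.  -3.5]
11.0 world [0.5768 0.285  0.2884] delta mm [-2.4  6.8 -4.7]
13.0 world [0.5775 0.2808 0.2872] delta mm [-1.8  2.6 -5.9]
13.7 world [0.5777 0.2793 0.2868] delta mm [-1.5  1.1 -6.3]
15.0 world [0.5782 0.2765 0.2861] delta mm [-1.1 -1.6 -7. ]
```

>>> {"name": "jog_arm", "arguments": {
  "moves": [
    [10,0,0,15,0],
    [10,-6,30,16,0],
    [10,-6,30,10,0],
    [10,-6,30,4,0],
    [10,-6,30,1.5,0],
    [10,-5,24,-1.5,0],
    [10,-4,17.5,-4,0],
    [10,-3,11,-6,0],
    [10,-2.5,7,-7.2,0],
    [10,-2,2.6,-8.4,0],
    [10,-2,2.6,-8.4,0],
    [10,-2,2.6,-8.4,0]
  ],
  "newtons": 10
}}

```text
time: 19.12
tcp_pos: [0.5778, 0.2802, 0.2855]
tool_rot: [179.8, 0.9, 98.8]
contact_force: [-0.0, -1.4, 5.0]
finger_gap: 0.236
```

```bash
python3 -c "
from q import *
run('g3.png')"
```

```text
19.125 [0.5778 0.2802 0.2855] [179.82   0.92  98.85] F [-0.01 -1.43  5.04] M [-0.44  0.15  0.02] gap 22.0
green 989 [318.41 113.72] [296 102  46  25]
green 1721 [318.91 288.99] [301 265  37  50]
tilt deg 13.45 foot pin x,y mm 10.6 0.5 z 97.2 r 208.5 arc ang 14.04 tool yaw 98.85
```

Run:
```python
from q import *
def tabedge(im):
    A,ce,s,m=max([t for t in blobs(im,'green',40) if 230<t[1][0]<410 and t[1][1]>240],key=lambda t:t[0])
    return ce[0],np.mean([np.where(m[:,k])[0].min() for k in range(s[0]+8,s[0]+s[2]-8)])
def tagin(im):
    A,ce,s,m=max([t for t in blobs(im,'green',40) if 230<t[1][0]<410 and t[1][1]<230 and t[2][2]>25],key=lambda t:t[0])
    return [(s[0],s[0]+s[2]),(s[1],s[1]+s[3])]
s0=dict(tcp_pos=[.4331,-.2345,.1917],tool_rot=[179.84,.85,74.0]); i0=cv2.imread('pics/g0.png')[:,:,::-1].copy(); c0=cam('wrist',s0)
p,x=geom(s0); u,v=tabedge(i0); q=onz(c0,u,v,.130)-p; a=(q@x,q[2]); print('tab edge off',np.round(a,4),v)
st=arm.state(); i3=cv2.imread('pics/g3.png')[:,:,::-1].copy(); c=cam('wrist',st); p,x=geom(st); print('now',tabedge(i3),edge(i3),edge(i0))
for deg in (12,13,13.45,14,15):
    t=np.radians(deg); r=lambda k:proj(c,p+x*(k[0]*np.cos(t)+k[1]*np.sin(t))+Z*(k[1]*np.cos(t)-k[0]*np.sin(t)))[1]
    print(deg,'tab edge v',r(a).round(2),'tag edge v',r(calib()[:2]).round(2))
b=read_camera('scene'); cs=cam('scene'); F=O+X*.0106; F[2]=.0972; t=np.radians(13.45)
xe=X*np.cos(t)-Z*np.sin(t); up=X*np.sin(t)+Z*np.cos(t)
for k in (55,): print('+x end predicted',proj(cs,F+xe*k*.001+up*.007))
print([(A,ce.round(1)) for A,ce,s,m in blobs(b,'green',4) if ce[1]<200 and ce[0]<460])
e=cv2.resize(b[20:170,330:480,::-1],(600,600),interpolation=cv2.INTER_CUBIC); cv2.imwrite('pics/s7.png',e)
```

```text
tab edge off [-0.0161  0.0033] 250.45
now (np.float64(318.9099360836723), np.float64(265.0)) (np.float64(318.41152679474214), np.float64(102.0)) (np.float64(314.84262295081965), np.float64(138.0))
12 tab edge v 255.81 tag edge v 105.88
13 tab edge v 256.32 tag edge v 103.2
13.45 tab edge v 256.55 tag edge v 101.99
14 tab edge v 256.84 tag edge v 100.51
15 tab edge v 257.37 tag edge v 97.82
+x end predicted [392.56553096 114.85855276]
[(np.int32(55), array([404.3,  74.4])), (np.int32(32), array([395.2, 110.5]))]
```

View pics/s7.png

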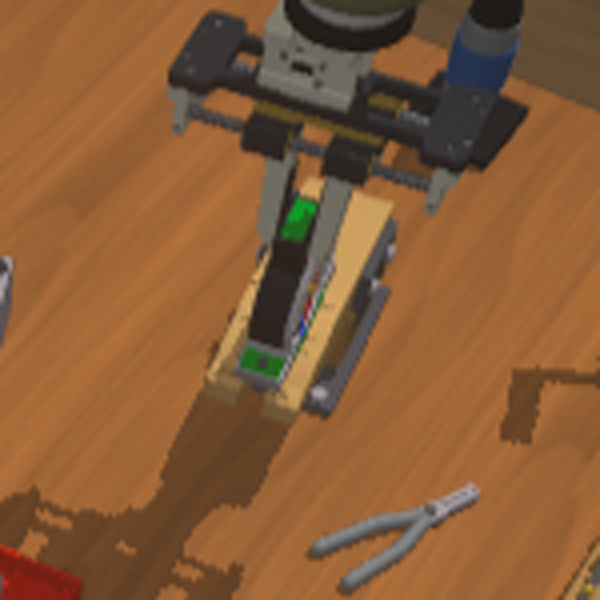

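```bash
cat > fit.py <<'E'
from q import *
from scipy.optimize import fsolve
def tabedge(im):
    A,ce,s,m=max([t for t in blobs(im,'green',40) if 230<t[1][0]<410 and t[1][1]>240],key=lambda t:t[0])
    return ce[0],np.mean([np.where(m[:,k])[0].min() for k in range(s[0]+8,s[0]+s[2]-8)]),s
a=(-.0161,.0033)
def fit(st,im):
    c=cam('wrist',st); p,x=geom(st); k=calib(); b=k[:2]; L=k[2]; vb=edge(im)[1]; va=tabedge(im)[1]
    def W(q,z,t): 
        X_,Z_=q[0]+z[0],q[1]+z[1]; return p+x*(X_*np.cos(t)+Z_*np.sin(t))+Z*(Z_*np.cos(t)-X_*np.sin(t))
    for deg in np.arange(10,18.1,1):
        t=np.radians(deg); s=fsolve(lambda z:[proj(c,W(a,z,t))[1]-va,proj(c,W(b,z,t))[1]-vb],[0,0])
        F=W((-.0012,-L),s,t)-O; px,pz=F@X+.04,F[2]+.105; up=np.array([np.sin(t),np.cos(t)])
        print(deg,'slip mm',(s*1000).round(1),'foot pinx',(F@X*1000).round(1),'z',(F[2]*1000).round(1),'line dist',((px*up[0]+pz*up[1])*1000).round(1),'contact off',((px*up[1]-pz*up[0])*1000).round(1))
E
python3 - <<'E'
from fit import *
for n in ('g0','g1','g2','g3'):
    im=cv2.imread(f'pics/{n}.png')[:,:,::-1].copy(); print(n,tabedge(im)[1:],edge(im))
fit(arm.state(),cv2.imread('pics/g3.png')[:,:,::-1].copy())
im=cv2.imread('pics/g3.png'); cv2.imwrite('pics/g3c.png',np.hstack([cv2.resize(cv2.imread('pics/g0.png')[90:350,250:390],None,fx=2.3,fy=2.3),cv2.resize(im[90:350,250:390],None,fx=2.3,fy=2.3)]))
E
```

```text
g0 (np.float64(250.45), array([ 302,  250,   36,   63, 2151], dtype=int32)) (np.float64(314.84262295081965), np.float64(138.0))
g1 (np.float64(250.0), array([ 302,  250,   35,   61, 2092], dtype=int32)) (np.float64(319.0282392026578), np.float64(136.0))
g2 (np.float64(252.2), array([ 301,  252,   36,   62, 2091], dtype=int32)) (np.float64(315.7549167927383), np.float64(134.0))
g3 (np.float64(265.0), array([ 301,  265,   37,   50, 1721], dtype=int32)) (np.float64(318.41152679474214), np.float64(102.0))
10.0 slip mm [-9.8 20.7] foot pinx 10.8 z 118.0 line dist 228.5 contact off 11.3
11.0 slip mm [-7.6 16.9] foot pinx 10.4 z 114.4 line dist 224.9 contact off 7.6
12.0 slip mm [-5.3 13.1] foot pinx 10.0 z 110.7 line dist 221.4 contact off 4.0
13.0 slip mm [-3.   9.5] foot pinx 9.6 z 107.2 line dist 217.9 contact off 0.6
14.0 slip mm [-0.5  5.9] foot pinx 9.1 z 103.7 line dist 214.4 contact off -2.8
15.0 slip mm [2.  2.5] foot pinx 8.6 z 100.3 line dist 210.9 contact off -6.2
16.0 slip mm [ 4.6 -0.7] foot pinx 8.2 z 97.0 line dist 207.5 contact off -9.4
17.0 slip mm [ 7.3 -3.9] foot pinx 7.7 z 93.8 line dist 204.1 contact off -12.5
18.0 slip mm [10.1 -6.9] foot pinx 7.2 z 90.7 line dist 200.7 contact off -15.6
```

View pics/g3c.png

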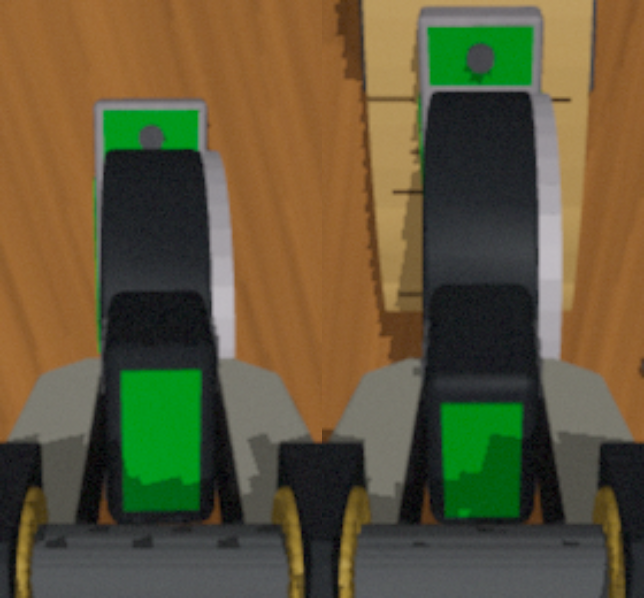

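```bash
cat > fit3.py <<'E'
from fit import *
from scipy.optimize import least_squares
def meas(im):
    B=[t for t in blobs(im,'green',40) if 230<t[1][0]<410]
    f=max([t for t in B if t[1][1]<230 and t[2][2]>25],key=lambda t:t[0]); m=f[3]; s=f[2]
    wf=np.mean([np.ptp(np.where(m[r])[0])+1 for r in range(s[1]+2,s[1]+6)])
    g=[t for t in B if t[1][1]>240]; m=sum(t[3] for t in g); r0,r1=np.where(m.sum(1)>10)[0][[0,-1]]
    wt=np.mean([np.ptp(np.where(m[r])[0])+1 for r in range(r0+3,r0+9)])
    return edge(im)[1],wf,tabedge(im)[1],r1+1.,wt
def calib3():
    i0=cv2.imread('pics/g0.png')[:,:,::-1].copy(); s0=dict(tcp_pos=[.4331,-.2345,.1917],tool_rot=[179.84,.85,74.0]); c=cam('wrist',s0); p,x=geom(s0); M=meas(i0)
    far=(onz(c,319,M[3],.130)-p)@x
    dep=lambda q:(c[3]@(p+x*q[0]+Z*q[1])+c[4])[2]
    b=calib()[:2]
    return M,far,M[1]*dep(b)/c[0],M[4]*dep(a)/c[0]
def fit3(st,im,verb=True):
    M0,far,Wf,Wt=calib3(); b=calib()[:2]; L=calib()[2]; M=meas(im); c=cam('wrist',st); p,x=geom(st)
    def W(q,z): 
        t=z[2]; X_,Z_=q[0]+z[0],q[1]+z[1]; return p+x*(X_*np.cos(t)+Z_*np.sin(t))+Z*(Z_*np.cos(t)-X_*np.sin(t))
    def pred(z):
        d=lambda q:(c[3]@W(q,z)+c[4])[2]
        return np.array([proj(c,W(b,z))[1],c[0]*Wf/d(b),proj(c,W(a,z))[1],proj(c,W((far,a[1]),z))[1],c[0]*Wt/d(a)])
    def foot(z):
        F=W((-.0012,-L),z)-O; return F@X,F[2],((F@X+.04)*np.sin(z[2])+(F[2]+.105)*np.cos(z[2]))
    sg=np.array([.5,.5,.5,.8,.5])
    for nm,w in (('images',0),('with pin r',1)):
        r=least_squares(lambda z:np.r_[(pred(z)-M)/sg,w*(foot(z)[2]-.2099)/.001],[0,0,.2],x_scale=[.01,.01,.1])
        z=r.x; cov=np.linalg.inv(r.jac.T@r.jac); F=foot(z)
        print(nm,'tilt',np.degrees(z[2]).round(2),'+-',np.degrees(cov[2,2]**.5).round(2),'slip',(z[:2]*1000).round(1),'footx,z,line',(np.array(F)*1000).round(1),'res',(pred(z)-M).round(2))
    print('meas',np.round(M,2),'ref',np.round(M0,2),'W',round(Wf*1000,1),round(Wt*1000,1),'far',round(far*1000,1))
E
python3 - <<'E'
from fit3 import *
fit3(arm.state(),cv2.imread('pics/g3.png')[:,:,::-1].copy())
E
```

```text
images tilt 15.15 +- 0.39 slip [2.4 2.1] footx,z,line [  8.6  99.9 210.5] res [-0.03 -0.4   0.07 -0.14  0.31]
with pin r tilt 15.25 +- 0.31 slip [2.6 1.8] footx,z,line [  8.5  99.6 210.2] res [-0.02 -0.44  0.11 -0.31  0.22]
meas [102.    46.   265.   315.    36.67] ref [138.    41.   250.45 312.    36.  ] W 29.5 15.7 far 14.6
```

>>> {"name": "jog_arm", "arguments": {
  "moves": [
    [10,-0.2,1.2,-0.8,0],
    [10,-0.4,2.4,-0.5,0],
    [10,-0.5,3.2,-0.3,0],
    [10,-0.5,3.2,-0.3,0],
    [10,-0.5,3.2,-0.3,0],
    [10,-0.5,3.2,-0.3,0]
  ],
  "newtons": 10
}}

```text
time: 19.98
tcp_pos: [0.5776, 0.2828, 0.2859]
tool_rot: [179.8, 0.9, 98.8]
contact_force: [-1.7, -2.1, 6.9]
finger_gap: 0.235
```

Run:
```python
from fit3 import *
st,im,c,o=look('g4.png'); fit3(st,im)
```

```text
19.975 [0.5776 0.2828 0.2859] [179.77   0.95  98.82] F [-1.69 -2.11  6.9 ] M [-0.64  0.45  0.07] gap 21.9
green 990 [317.94 116.75] [296 105  45  25]
green 1775 [319.   288.75] [301 264  37  52]
images tilt 13.81 +- 0.38 slip [2.1 2.3] footx,z,line [  8.7  99.9 210.6] res [ 0.11  0.21  0.19 -0.73  0.5 ]
with pin r tilt 13.92 +- 0.3 slip [2.4 2. ] footx,z,line [  8.6  99.5 210.2] res [ 0.12  0.16  0.23 -0.92  0.39]
meas [105.   45.  264.  316.   36.5] ref [138.    41.   250.45 312.    36.  ] W 29.5 15.7 far 14.6
```

>>> {"name": "jog_arm", "arguments": {
  "moves": [
    [10,0,0.6,-1.0,0],
    [10,0,0.6,-1.0,0],
    [10,0,0.6,-1.0,0],
    [10,0,0.6,-1.0,0],
    [10,0,0.6,-1.0,0],
    [10,0,0.6,-1.0,0],
    [10,0,0.6,-1.0,0],
    [10,0,0.6,-1.0,0]
  ],
  "newtons": 20
}}

```text
time: 21.02
tcp_pos: [0.5777, 0.2827, 0.2858]
tool_rot: [179.8, 1.0, 98.8]
contact_force: [-2.8, -3.4, 7.4]
finger_gap: 0.24
```

Run:
```python
from fit3 import *
st,im,c,o=look('g5.png'); fit3(st,im)
# averaged sub-pixel rows: green-ness profile in ref, g3, g5
def sub(im,cols,r0,r1):
    g=im[r0:r1,cols].astype(float); e=(g[...,1]-np.maximum(g[...,0],g[...,2])).mean(1); h=e.max()/2; k=np.argmax(e>h); return r0+k-(e[k]-h)/(e[k]-e[k-1])
i0=cv2.imread('pics/g0.png')[:,:,::-1]
for n,i,cf,f,t in (('g0',i0,slice(304,326),(128,146),(242,262)),('g3',cv2.imread('pics/g3.png')[:,:,::-1],slice(306,332),(93,112),(255,276)),('g5',im,slice(306,332),(93,114),(255,276))):
    print(n,'foot edge',sub(i,cf,*f).round(2),'tab edge',sub(i,slice(308,330),*t).round(2))
# gauge yaw against pin: centres of foot tag and tab tag
p,x=geom(st); print('yaw diff deg',np.degrees(np.arctan2(np.cross(X,x)[2],X@x)).round(2)); tilt(st,im)
```

```text
21.025 [0.5777 0.2827 0.2858] [179.76   0.97  98.79] F [-2.8  -3.36  7.42] M [-0.77  0.92  0.05] gap 22.3
green 959 [317.68 116.23] [295 104  46  26]
green 1766 [319.04 288.76] [301 264  37  52]
images tilt 13.76 +- 0.38 slip [1.9 2.5] footx,z,line [  8.8 100.1 210.8] res [ 0.1   0.25  0.16 -0.64  0.41]
with pin r tilt 13.9 +- 0.3 slip [2.3 2.1] footx,z,line [  8.8  99.6 210.3] res [ 0.12  0.19  0.21 -0.89  0.27]
meas [104.87  45.   264.   316.    36.67] ref [138.    41.   250.45 312.    36.  ] W 29.5 15.7 far 14.6
g0 foot edge 137.53 tab edge 250.51
g3 foot edge 101.28 tab edge 264.97
g5 foot edge 104.14 tab edge 264.44
yaw diff deg -0.21
tilt deg 12.33 foot pin x,y mm 10.6 0.9 z 97.0 r 208.3 arc ang 14.06 tool yaw 98.79
```

>>> {"name": "jog_arm", "arguments": {
  "moves": [
    [10,-0.4,0.6,-0.9,0],
    [10,-0.8,0.8,-0.9,0],
    [10,-0.8,0.8,-0.9,0],
    [10,-0.8,0.8,-0.9,0],
    [10,-0.8,0.8,-0.9,0],
    [10,-0.8,0.8,-0.9,0],
    [10,-0.8,0.8,-0.9,0],
    [10,-0.8,0.8,-0.9,0]
  ]
}}

```text
time: 22.08
tcp_pos: [0.5773, 0.2828, 0.2859]
tool_rot: [179.7, 1.0, 98.8]
contact_force: [-2.2, -3.2, 7.5]
finger_gap: 0.233
```

Run:
```python
from fit3 import *
st,im,c,o=look('g6.png'); fit3(st,im); tilt(st,im)
b=read_camera('scene'); g=[(A,ce.round(1),s[:4]) for A,ce,s,m in blobs(b,'red',30) if 280<ce[0]<360 and ce[1]<235]; print('scene red',g)
```

```text
22.075 [0.5773 0.2828 0.2859] [179.69   1.    98.76] F [-2.17 -3.25  7.46] M [-0.69  0.48  0.08] gap 21.7
green 975 [317.67 116.57] [296 105  45  25]
green 1775 [318.93 288.73] [301 264  37  52]
images tilt 13.56 +- 0.38 slip [1.6 2.9] footx,z,line [  8.9 100.5 211.2] res [ 0.08  0.3   0.09 -0.41  0.19]
with pin r tilt 13.77 +- 0.3 slip [2.1 2.3] footx,z,line [  8.8  99.8 210.5] res [ 0.1   0.2   0.18 -0.78 -0.02]
meas [105.  45. 264. 316.  37.] ref [138.    41.   250.45 312.    36.  ] W 29.5 15.7 far 14.6
tilt deg 12.25 foot pin x,y mm 10.7 0.6 z 97.1 r 208.3 arc ang 14.07 tool yaw 98.76
scene red [(np.int32(1836), array([316.3, 187.3]), array([283, 151,  67,  69], dtype=int32))]
```

Tilt reads 13.6–13.8° against the index at about 13.7°. The gauge is stable, gripped and lightly pressed, so I'm handing in.

```bash
python3 -c "
from rig import arm
print(arm.finish_job())"
```

```text
the job is handed in; nothing more can be done
None
```

I handed the job in at about 22 s. The red gauge stands in the reject tray. The green gauge is held on the pin at about 13.7° of tilt, which matches its index as far as I could measure.

**Red gauge:** It was set down along the tray's long axis near the centre and released. The pictures taken after release show it upright. The arm touched nothing else that I could see.

**Green gauge:** I read the blue index close up from two wrist views at about 13.7° (0.24 rad), with single readings from 13.5° to 14.2°. I then rolled the gauge down the crown and rocked it back from about 15.1°.
- **Tilt:** the last reading was 13.6–13.8°, give or take 0.3–0.4°, and it stayed steady over two seconds.
- **Position:** the middle of the foot is at pin x of about 9 mm, against an ideal of 9.7 mm. It is about 0.6 mm off centre and square to 0.3°.
- **Grip and pressure:** it is gripped with 20 N and pressed on the pin with about 11 N, including its own weight.

**Checks that disagreed or could not be done:**
- **Needle not seen:** no camera could see the needle once the gauge was on the pin, so the match comes from the gauge's tilt against the index read beforehand.
- **First tilt estimate off:** it assumed no slip in the grip and reads about 12.3° at the final pose. I dropped it because it missed the tab's position by 8 pixels and put the foot about 1.7 mm inside the wood. The estimate that allows about 2 mm of slip fits both the images and the crown's radius.
- **First try jammed:** lowering the gauge straight onto the pin did not tilt it, so I lifted it and rolled it on instead.

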